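Refit the burner head on a bead-maker's torch base

TASK

Two bits of broken firebrick lie on top of the torch base, one of them over its socket: put both into the scrap tray first. Then take the burner head from its wooden rest, push its two-lugged foot into the keyed socket against the spring, twist it a quarter turn clockwise (seen from above) and press it fully home so that its collar sits flush on the base. Finish while still gripping it and holding it pressed down there, and leave the tin of rods, the loose brick and the paddle where they are.

Things in the scene. Friction and masses are not known exactly. Their poses are not given: they have to be found in the camera images.
- base: torch base: fixed dark cast block, 110 (x) x 200 (y) x 60 mm high; origin at the centre of its underside. The bayonet socket is in the middle of its top, under a steel plate 8 mm thick, flush with the top. A valve sticks out 38 mm at its +x side, y = -50 mm. In the hollow below the plate, stops let the head turn only clockwise (from above), from lugs in line with the slots to about 85 degrees
- mouth (a point): centre of the socket's mouth, 60 mm above the base's underside, axes as the base: a round hole 32 mm across with two slots, 12 mm wide, along +x and -x out to 24 mm from the centre. The pushed-in head can be turned only while its collar is less than about 5 mm above the plate
- plunger (a joint): travel (m) of the sprung plunger in the socket: 0 = up, its top 12 mm below the mouth; grows as pressed. Spring 4 N at 0, 8 N at 0.008, 10.5 N at 0.013. About 0.013 with the collar flush on the base; if the twisted head is let go the spring lifts it 5 mm (to 0.008) until the lugs catch under the plate
- burner: burner head, loose, 0.4 kg, upright; origin at the centre of the underside of its brass collar (60 mm across, 8 mm thick), z up. Above it a brass grip block 38 (x) x 26 (y) mm, flat-sided, from 8 to 44 mm, then a nozzle 22 mm across up to 66 mm. At the start its foot hangs in the rest's hole, the collar lying on the rest
- rest: fixed light wooden block, 100 x 100 x 40 mm high, with a round hole 48 mm across and 32 mm deep in its top. Origin at the centre of its underside. It and the tray may be on either side of the base
- tray: scrap tray: fixed open metal box, 160 (x) x 140 (y) x 50 mm high, walls and floor about 4 mm. Origin at the centre of its underside
- long_chunk: the longer bit of broken firebrick, 62 (x) x 30 (y) x 24 mm high, stepped on top: the full height is only from x = -28 to +16 mm, the rest 17 mm. Loose, 40 to 75 g. Origin at the centre of its underside. Lies across the socket's mouth
- short_chunk: the shorter bit of broken firebrick, 40 (x) x 28 (y) x 26 mm high, stepped the same way (full height from x = -18 to +10 mm, the rest 18 mm). Loose, 25 to 50 g. Origin at the centre of its underside. Lies on the base's top towards its +y end
- rod_tin: bystander: open metal tin, 74 mm across, 100 mm high, with glass rods standing in it up to about 200 mm; loose, origin at the centre of its underside
- brick: bystander: loose flat brick, 70 (x) x 200 (y) x 30 mm, origin at the centre of its underside
- paddle: bystander: shaping paddle lying flat, a black plate 90 x 60 x 12 mm (x from -5 to 85 mm) and a wooden handle 22 mm thick running to x = -125 mm; loose, origin on its underside near the joint of plate and handle
- foot (a point): tip of the burner's foot, 25 mm below the collar's underside, axes as the burner. The foot is 28 mm across, its last 5 mm tapered to 18 mm. Two lugs, 7 mm wide, point along +x and -x (the grip block's long way) out to 22 mm from the axis, 13 to 19 mm below the collar. A half turn makes no difference

How it is judged:
By the outcome, as a careful person would: the job done as asked, in the order asked, and still so for the second after the job is handed in, while the arm keeps its last pose, push and grip.
It also fails if it takes over 72 s, if anything falls off the work surface, if the arm or the gripper's body presses on something with over 40 N, if the wrist force passes 120 N, or if a joint passes its speed limit or range.

ROBOT

A 7-joint arm with a two-finger parallel gripper is mounted at the origin on the work surface. World frame = base frame: x ahead of the robot, y to its left, z up, the work surface at z = 0. Lengths are in m, angles in rad, forces in N, time in s.
With the tool pointing down it reaches from about 0.35 to 0.775 m from the base axis. Payload 3.1 kg.
Tool frame: the origin (TCP) lies on the centre line of the jaws, within the pads' length; the fingertips stand 11 mm ahead of it and the grasp point (between the pads) lies 8 mm behind it (bot.tip_reach is the distance from the TCP to the fingertips, in m); z points along the fingers, y is the direction in which the jaws open and shut (so a half turn about z gives the same grasp; the last joint's range is limited). The gripper opens to 85 mm and grips with 20 to 120 N. Pads are 22 mm wide; open, the fingers measure 114 mm over their backs; the gripper's body (76 mm by 85 mm) begins 54 mm behind the grasp point. The pads swing forward as they close: fully open they stand 13 mm farther back than shut.
Start: joints at [-1.313, 0.311, 0.014, 1.512, -0.004, 1.319, -0.027], TCP at [0.162, 0.525, 0.216] pointing down, gripper open.
Joint ranges: [-2.7, 2.7], [-0.3, 1.91], [-1.27, 1.3], [0.12, 2.57], [-1.44, 4.58], [0.2, 2.03], [-3.05, 3.05]. Speed limits (rad/s): [2.79, 2.79, 3.14, 3.14, 3.14, 3.14, 3.14].

INTERFACE

Orientations are given as a rotation vector (axis times angle).
In Python, from workcell import bot gives the robot as it stands. The module is installed in compiled form; this text tells all that it offers.
- The arm moves only by the shell command python3 -m jog 'ROWS' [OPENING] [FORCE]. ROWS is JSON, a list that holds one entry, the list of rows, each a list of 6 numbers: the shift along the tool's x, y, z in units of 25 mm (1.0 is 25 mm), then the turn, a rotation vector about the tool's x, y, z in units of 10 degrees (1.0 is 10 degrees). In form: [[[tx, ty, tz, ax, ay, az], ...]]. A call has 1 to 8 rows; each row shifts and turns the pose as measured when the row begins, along the tool's axes as they then stand; what a row does not reach is not made up. A row lasts 1/8 s, in which the tool goes at most 62.5 mm and 10.7 degrees, less where a joint would pass 70% of its speed; a pose out of reach is approached as far as the arm can. A call is refused whole if a number of a shift passes 1 or a number of a turn 1, either way. A call with a gripper value outside its range is refused whole. OPENING is the finger opening in mm, from 0 to 85.4, set as the call begins (- or left out, the last holds). The fingers move at their own pace and stop on an object; FORCE is the grip in N (left out, the last holds). Time passes only in rows, so rows that do not move let the fingers close. It gives the time, the measured TCP pose, the force and the opening at its end, in the units of the state.
- bot.read_state(): the state, without advancing time (a new reading comes with each control period).
- bot.get_image(name): name is "scene" or "top" or "wrist"; returns a dict with "color" (420x560x3 uint8, red, green, blue), "fx", "fy", "cx", "cy" (pixels), "camera_from_world" (4x4, takes a point from world to camera coordinates). Camera axes: x right, y up, looking along -z (the intrinsics and any distortion apply to the point x, -y, -z); pixel columns grow to the right and rows downward; lengths in m; the calibration is good to about 2 mm. A picture is of the moment at which its call begins. There is no depth.
- bot.sign_off(): hands the job in, once; it reports no verdict.
Trained networks look in a picture, given as the dict that the camera call returned (one of the last four; its "shot" number tells which), for a name from the list of things; names that differ only in an ending like _2 or _b are one class to them, and where a whole thing is asked for, a point or a joint stands for the part that bears it (a point fixed in the world has none). Each returns a list of dicts, best first, with "p" (0 to 1); they miss things now and then, are a little off and sometimes report something else, mostly with a low value. They report only what shows in the picture. A call takes as long as a camera call.
- bot.masks_of(target, picture): "region" (420x560 bool, what is visible of it) and "bbox" ([centre column, centre row, width, height] in pixels, round what is visible of it).
The state is a dict: "clock": time; "q": joint angles; "dq": joint speeds; "effort": joint torques, N m; "tool_pos": TCP position; "ee_rot": TCP orientation; "wrist_force": force on the tool from outside, world axes, zero at the start; "moment": the same for the moment, N m; "width": opening from 0.0 (shut) to 1.0 (fully open).
Only numpy, scipy, OpenCV 4.12 (cv2) and the standard library are available. Lean on these libraries where they do the work, as an engineer would, in place of code of your own. Each camera call takes 0.05 s, during which the arm holds its last target. There are 200 camera calls.

## Working session

There is one attempt and no reset: what is moved stays moved. The work goes in short steps, Python scripts to look and compute and a shell command to move; the robot and the scene stay as the last step left them, time stands still between calls to the robot, and variables do not carry over. Pictures are saved under pics/ and viewed, about 8 in all and at most 12, crops included, and the job is handed in when it is done.

```bash
mkdir -p pics
cat > h.py <<'E'
import numpy as np,cv2
from scipy.spatial.transform import Rotation as R
from workcell import bot
def ray(im,u,v):
    T=np.linalg.inv(im["camera_from_world"]); d=np.array([(u-im["cx"])/im["fx"],-(v-im["cy"])/im["fy"],-1.])
    return T[:3,3],T[:3,:3]@d
def at(im,u,v,z):
    o,d=ray(im,u,v); return o+d*(z-o[2])/d[2]
def proj(im,p):
    c=im["camera_from_world"]@np.append(p,1); return [im["cx"]+im["fx"]*c[0]/-c[2], im["cy"]-im["fy"]*c[1]/-c[2]]
def save(im,n): cv2.imwrite("pics/"+n,im["color"][:,:,::-1])
def rect(im,m,z):
    "min-area rectangle of mask projected on plane z: centre, size, angle deg"
    vs,us=np.nonzero(m["region"]); P=np.array([at(im,u,v,z)[:2] for u,v in zip(us,vs)],np.float32)*1000
    return cv2.minAreaRect(P)
def st():
    s=bot.read_state(); r=R.from_rotvec(s["ee_rot"]).as_matrix()
    print("t",round(s["clock"],2),"tcp",np.round(s["tool_pos"],4),"x",np.round(r[:,0],3),"y",np.round(r[:,1],3),"z",np.round(r[:,2],3),"F",np.round(s["wrist_force"],1),"w",round(s["width"]*85.4,1)); return s,r
E
python3 - <<'E'
from h import *
st()
a=bot.get_image("top");b=bot.get_image("scene")
save(a,"top1.png");save(b,"scene1.png")
print(np.linalg.inv(a["camera_from_world"])[:3,3],np.linalg.inv(b["camera_from_world"])[:3,3], a.keys())
Z=dict(base=.06,burner=.04,rest=.04,tray=.05,long_chunk=.08,short_chunk=.08,rod_tin=.1,brick=.03,paddle=.012)
for n,z in Z.items():
    for k,im in (("top",a),("scene",b)):
        r=bot.masks_of(n,im)
        for m in r[:2]:
            print(n,k,round(m["p"],2),np.round(m["bbox"]), [np.round(x,1) for x in rect(im,m,z)] if m["p"]>.3 else '')
E
```

```text
t 0.0 tcp [0.1622 0.5247 0.215 ] x [-0.955  0.295 -0.   ] y [ 0.295  0.955 -0.002] z [-0.001 -0.002 -1.   ] F [-0.2 -0.  -0.5] w 85.6
[ 0.57451545 -0.01951058  1.15782016] [1.23303266 0.7202177  0.83709935] dict_keys(['color', 'fx', 'fy', 'cx', 'cy', 'camera_from_world', 'shot'])
base top 0.89 [264. 237.  73.  58.] [array([581.1,  40.1]), array([198.8, 141.8]), np.float64(85.5)]
base top 0.45 [189. 277.  23.  26.] [array([474.9, 242.7]), array([54.6, 56. ]), np.float64(44.1)]
base scene 0.64 [301. 216.  83.  70.] [array([596.3,  59.9]), array([245.6, 171.3]), np.float64(84.5)]
burner top 0.56 [190. 275.  20.  26.] [array([472.5, 248.1]), array([56.7, 60.2]), np.float64(25.5)]
burner scene 0.57 [383. 233.  22.  33.] [array([448.3, 230.2]), array([115.4,  55.4]), np.float64(40.9)]
rest top 0.91 [190. 274.  46.  40.] [array([474.6, 243.4]), array([101.1, 107.4]), np.float64(2.3)]
rest scene 0.68 [302. 217.  82.  67.] [array([581.2,  42.1]), array([255.5, 182.1]), np.float64(84.2)]
tray top 0.9 [382. 265.  57.  64.] [array([ 493.7, -273. ]), array([148.1, 162.2]), np.float64(86.6)]
tray 
[... 670 characters left out ...]
[array([509.3, 471.6]), array([224.4,  94.5]), np.float64(24.2)]
rod_tin scene 0.57 [251. 159.  66.  47.] [array([ 559.7, -187.8]), array([187.2, 181.5]), np.float64(85.3)]
brick top 0.89 [277. 156.  72.  31.] [array([ 7.98e+02, -5.00e-01]), array([197. ,  73.2]), np.float64(87.9)]
brick scene 0.87 [223. 253.  66.  65.] [array([807.2,  10.8]), array([220.5,  81.1]), np.float64(87.7)]
brick scene 0.36 [314. 221.  19.  15.] [array([553. ,  72.4]), array([51.5, 48. ]), np.float64(70.9)]
paddle top 0.62 [463. 255.  26.  73.] [array([ 514.5, -501.7]), array([ 63.2, 208.7]), np.float64(87.6)]
paddle scene 0.71 [204. 139.  57.  26.] [array([ 515.5, -490.8]), array([ 79. , 217.2]), np.float64(85.1)]
```

Run:
```python
import cv2,numpy as np
a=cv2.imread("pics/top1.png")[180:320,140:420];b=cv2.imread("pics/scene1.png")[130:290,200:440]
a=cv2.resize(a,(600,300),interpolation=3);b=cv2.resize(b,(450,300),interpolation=3)
c=np.zeros((600,600,3),np.uint8);c[:300]=a;c[300:,:450]=b
cv2.imwrite("pics/v1.png",c)
```

```text
(no output)
```

View pics/v1.png

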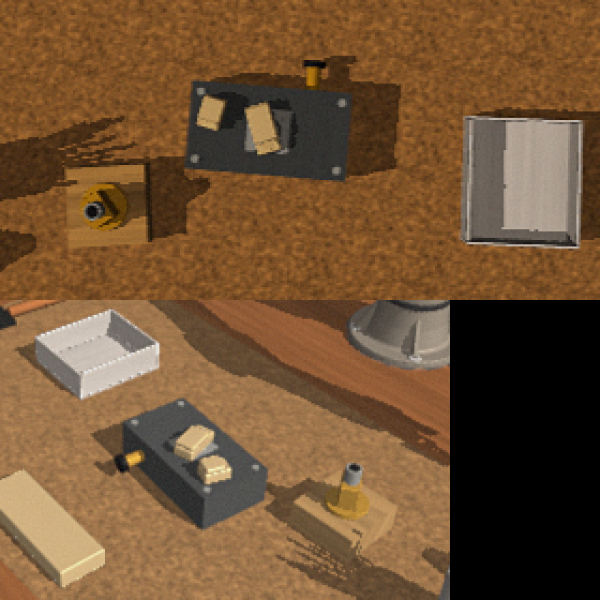

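```bash
python3 -m jog '[[[-1,-0.63,0,0,0,0],[-1,-0.63,0,0,0,0],[-1,-0.63,0,0,0,0],[-1,-0.63,0,0,0,0],[-1,-0.63,0,0,0,0],[-1,-0.63,0,0,0,0],[-1,-0.63,0,0,0,0],[-1,-0.63,0,0,0,0]]]' 50
python3 -m jog '[[[-1,-0.63,0,0,0,0],[-1,-0.63,0,0,0,0],[-1,-0.63,0,0,0,0],[-1,-0.63,0,0,0,0],[-1,-0.63,0,0,0,0],[-1,-0.63,0,0,0,0],[-1,-0.63,0,0,0,0],[-1,-0.63,0,0,0,0]]]' 
python3 -c "
from h import *
st(); print(bot.tip_reach)"
```

```text
clock: 2.0
tool_pos: [0.3188, 0.3437, 0.2161]
ee_rot: [-0.458, -3.107, -0.004]
wrist_force: [0.0, 0.8, 0.3]
width: 0.589
clock: 3.0
tool_pos: [0.479, 0.1597, 0.2168]
ee_rot: [0.456, 3.107, 0.01]
wrist_force: [0.1, -0.9, -0.1]
width: 0.586
t 3.0 tcp [0.479  0.1597 0.2168] x [-0.958  0.287 -0.001] y [0.287 0.958 0.006] z [ 0.003  0.006 -1.   ] F [ 0.1 -0.9 -0.1] w 50.0
0.011
```

```bash
python3 -m jog '[[[-1,-0.72,0,0,0,0],[-1,-0.72,0,0,0,0],[-1,-0.72,0,0,0,0],[-1,-0.72,0,0,0,0],[-0.6,-0.5,0,0,0,-0.6],[0,0,0,0,0,-1],[0,0,0,0,0,-1],[0,0,0,0,0,-1]]]'
cat > look.py <<'E'
import sys
from h import *
s,r=st(); im=bot.get_image("wrist"); save(im,sys.argv[1])
print("cam",np.round(np.linalg.inv(im["camera_from_world"])[:3,3],3))
for a in sys.argv[2:]:
    n,z=a.split(":")
    for m in bot.masks_of(n,im)[:2]:
        if m["p"]<.25: continue
        c=rect(im,m,float(z)); d=np.append(np.array(c[0])/1000,0)-s["tool_pos"]
        print(n,round(m["p"],2),np.round(m["bbox"]),[np.round(x,1) for x in c],"tool mm",np.round(r.T@d*1000,1))
E
python3 look.py w1.png long_chunk:.08 short_chunk:.08 base:.06
```

```text
clock: 4.0
tool_pos: [0.5692, 0.0384, 0.2162]
ee_rot: [-0.55, 3.089, 0.005]
wrist_force: [1.2, 0.2, 0.7]
width: 0.584
t 4.0 tcp [0.5692 0.0384 0.2162] x [-0.939 -0.345 -0.005] y [-0.345  0.939  0.002] z [ 0.004  0.004 -1.   ] F [1.2 0.2 0.7] w 49.9
cam [0.507 0.013 0.373]
long_chunk 0.92 [283. 192.  35.  72.] [array([566.3,  42.9]), array([61.7, 29.9]), np.float64(15.1)] tool mm [  2.2   4.8 216.2]
long_chunk 0.67 [ 38.  52.  72. 105.] [array([ 526.4, -182.5]), array([86.5, 55.1]), np.float64(7.7)] tool mm [ 117.4 -193.1  215.2]
short_chunk 0.56 [339. 236.  48.  44.] [array([587.4, 104.4]), array([34.7, 40.2]), np.float64(69.6)] tool mm [-38.8  55.2 216.6]
base 0.8 [282. 177. 240. 189.] [array([580.2,  36.6]), array([199.7, 140.9]), np.float64(84.4)] tool mm [ -8.7  -5.9 216.3]
```

View pics/w1.png

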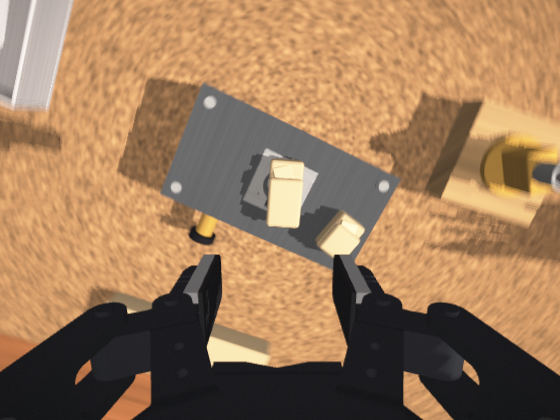

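```bash
python3 -m jog '[[[0,0.2,0.5,0,0,0.5],[0,0,1,0,0,0],[0,0,1,0,0,0],[0,0,1,0,0,0],[0,0,1,0,0,0],[0,0,0.6,0,0,0],[0,0,0,0,0,0]]]'
python3 look.py w2.png long_chunk:.082
```

```text
clock: 5.08
tool_pos: [0.5696, 0.0452, 0.0866]
ee_rot: [-0.373, 3.111, 0.005]
wrist_force: [0.5, -0.0, -0.1]
width: 0.584
t 5.08 tcp [0.5696 0.0452 0.0866] x [-0.972 -0.237 -0.009] y [-0.237  0.972  0.002] z [ 0.008  0.004 -1.   ] F [ 0.5 -0.  -0.1] w 49.9
cam [0.505 0.027 0.243]
long_chunk 0.87 [276. 241.  59. 118.] [array([565. ,  42.6]), array([63.3, 30.2]), np.float64(14.1)] tool mm [ 5.8 -1.7 86.5]
```

```bash
python3 -m jog '[[[0.1,-0.05,0.5,0,0,0],[0,0,0,0,0,0]]]' && python3 -m jog '[[[0,0,0,0,0,0],[0,0,0,0,0,0],[0,0,0,0,0,0],[0,0,0,0,0,0],[0,0,0,0,0,0]]]' 0 40
```

```text
clock: 5.42
tool_pos: [0.5702, 0.0434, 0.0767]
ee_rot: [-0.372, 3.104, 0.005]
wrist_force: [0.2, 0.0, 0.6]
width: 0.583
clock: 6.05
tool_pos: [0.5712, 0.0434, 0.0778]
ee_rot: [-0.372, 3.102, 0.005]
wrist_force: [-0.5, -0.3, 0.2]
width: -0.002
```

```bash
python3 look.py w3.png long_chunk:.082 short_chunk:.082
```

```text
t 6.05 tcp [0.5712 0.0434 0.0778] x [-0.972 -0.236 -0.018] y [-0.236  0.972  0.001] z [ 0.017  0.005 -1.   ] F [-0.5 -0.3  0.2] w -0.2
cam [0.505 0.025 0.234]
long_chunk 0.74 [281. 227.  63.  91.] [array([556.8,  40.2]), array([47. , 29.5]), np.float64(15.3)] tool mm [16.2  0.2 77.5]
short_chunk 0.58 [392. 306.  76.  94.] [array([584.1, 102. ]), array([40.8, 41.6]), np.float64(66.8)] tool mm [-24.9  53.9  78.3]
```

View pics/w3.png

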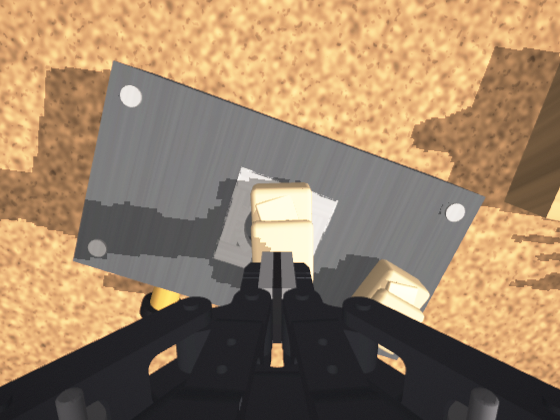

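```bash
python3 -m jog '[[[0,0,0,0,0,0],[0,0,0,0,0,0],[0,0,0,0,0,0],[0,0,0,0,0,0]]]' 52
python3 - <<'E'
from h import *
s,r=st(); im=bot.get_image("wrist"); save(im,"w4.png")
for x in(-.011,0,.011):
  for z in (-.008,0.011):
    print(x,z,np.round(proj(im,s["tool_pos"]+r@[x,0,z])))
for x,z in ((-.028,.084),(.016,.084),(.031,.077)): pass
for z in (.06,.084):
  for n in("long_chunk","base"):
    m=bot.masks_of(n,im)[0]; print(n,z,m["p"],m["bbox"],rect(im,m,z))
E
```

```text
clock: 6.7
tool_pos: [0.5712, 0.0434, 0.0777]
ee_rot: [-0.372, 3.102, 0.005]
wrist_force: [1.1, -0.6, 0.5]
width: 0.612
t 6.7 tcp [0.5712 0.0434 0.0777] x [-0.972 -0.236 -0.018] y [-0.236  0.972  0.001] z [ 0.017  0.005 -1.   ] F [ 1.1 -0.6  0.5] w 52.3
-0.011 -0.008 [280. 283.]
-0.011 0.011 [280. 266.]
0 -0.008 [280. 262.]
0 0.011 [280. 247.]
0.011 -0.008 [280. 240.]
0.011 0.011 [280. 227.]
long_chunk 0.06 0.63 [280.2, 203.3, 413.5, 284.4] ((572.917236328125, 37.176536560058594), (199.7871856689453, 128.5170135498047), 84.10694885253906)
base 0.06 0.96 [278.7, 203.9, 412.6, 285.4] ((572.7772827148438, 37.187217712402344), (200.4898223876953, 127.87322235107422), 84.37828826904297)
long_chunk 0.084 0.63 [280.2, 203.3, 413.5, 284.4] ((563.5278930664062, 35.534358978271484), (172.17767333984375, 110.75666809082031), 84.10694885253906)
base 0.084 0.96 [278.7, 203.9, 412.6, 285.4] ((563.4072875976562, 35.54353713989258), (172.78314208984375, 110.20187377929688), 84.3782730102539)
```

View pics/w4.png

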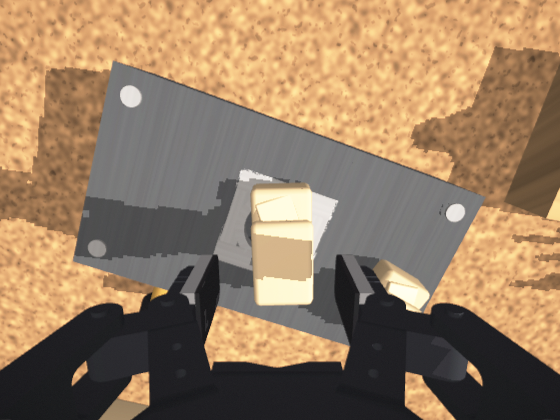

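```bash
python3 -m jog '[[[0.15,0,0.2,0,0.1,0],[0,0,0.2,0,0,0]]]'; python3 -m jog '[[[0,0,0.15,0,0,0],[0,0,0.1,0,0,0]]]'; python3 -m jog '[[[0,0,0.1,0,0,0],[0,0,0,0,0,0]]]'; python3 -c "
from h import *
st()"
```

```text
clock: 7.2
tool_pos: [0.5676, 0.0426, 0.0674]
ee_rot: [0.374, -3.119, -0.002]
wrist_force: [-0.1, 0.1, -0.6]
width: 0.611
clock: 7.45
tool_pos: [0.5671, 0.0425, 0.06]
ee_rot: [0.374, -3.118, -0.002]
wrist_force: [-0.3, -0.2, -0.7]
width: 0.61
clock: 7.7
tool_pos: [0.5669, 0.0425, 0.057]
ee_rot: [0.373, -3.117, -0.001]
wrist_force: [-0.2, 0.5, 0.4]
width: 0.611
t 7.7 tcp [0.5669 0.0425 0.057 ] x [-0.972 -0.236  0.002] y [-0.236  0.972  0.001] z [-0.002  0.001 -1.   ] F [-0.2  0.5  0.4] w 52.2
```

```bash
python3 -m jog '[[[0,0,0.15,0,0,0],[0,0,0.1,0,0,0]]]'; python3 -m jog '[[[0,0,0.1,0,0,0],[0,0,0,0,0,0]]]';  python3 look.py w5.png long_chunk:.082
```

```text
clock: 7.95
tool_pos: [0.5672, 0.0425, 0.0508]
ee_rot: [0.374, -3.118, -0.002]
wrist_force: [-0.0, -0.0, -0.4]
width: 0.61
clock: 8.2
tool_pos: [0.567, 0.0425, 0.0478]
ee_rot: [0.374, -3.118, -0.002]
wrist_force: [1.0, -0.5, -0.0]
width: 0.609
t 8.2 tcp [0.567  0.0425 0.0478] x [-0.972 -0.236  0.002] y [-0.236  0.972  0.001] z [-0.002  0.001 -1.   ] F [ 1.  -0.5 -0. ] w 52.0
cam [0.504 0.025 0.205]
long_chunk 0.75 [282. 277.  74. 148.] [array([564.3,  42.6]), array([64. , 29.8]), np.float64(14.9)] tool mm [ 2.5  0.6 47.9]
```

View pics/w5.png

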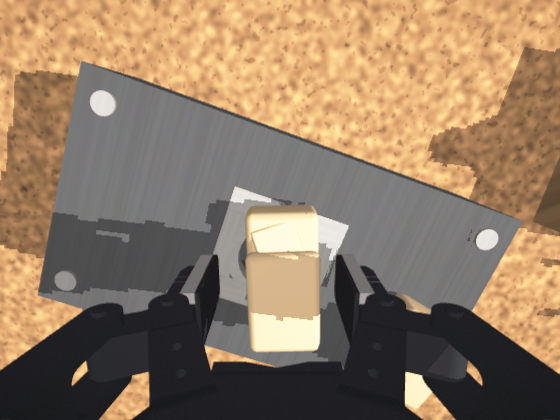

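Run:
```python
from h import *
s,r=st(); im=bot.get_image("wrist"); T=np.linalg.inv(im["camera_from_world"])
print(im["fx"],im["cx"],im["cy"],"cam axes in tool\n",np.round(r.T@T[:3,:3],3),np.round(r.T@(T[:3,3]-s["tool_pos"]),4))
# pad inner faces lower-front corner pixels
for z in np.arange(.04,.1,.01):
    a=at(im,219,257,z);b=at(im,336,255,z)
    print(round(z,3),"gap mm",round(np.linalg.norm(a-b)*1000,1),"mid in tool",np.round(r.T@((a+b)/2-s["tool_pos"])*1000,1))
sc=bot.get_image("scene"); save(sc,"s2.png"); print(np.round(proj(sc,s["tool_pos"])))
c=cv2.resize(cv2.imread("pics/s2.png")[120:290,210:410],(800,680),interpolation=2)[:600]; cv2.imwrite("pics/v2.png",c)
```

```text
t 8.3 tcp [0.5673 0.0425 0.0481] x [-0.972 -0.236  0.001] y [-0.236  0.972  0.001] z [-0.001  0.001 -1.   ] F [-0.7  0.4 -0.3] w 52.2
338.4839570848878 276.6760340143592 211.82844966463787 cam axes in tool
 [[-0.001  0.964  0.266]
 [ 1.     0.001 -0.   ]
 [-0.     0.266 -0.964]] [ 0.0658 -0.0018 -0.1572]
0.04 gap mm 61.5 mid in tool [-3.9 -1.3  8.1]
0.05 gap mm 57.8 mid in tool [ 0.3 -1.4 -1.9]
0.06 gap mm 54.1 mid in tool [  4.5  -1.4 -11.9]
0.07 gap mm 50.3 mid in tool [  8.7  -1.4 -21.9]
0.08 gap mm 46.6 mid in tool [ 13.   -1.5 -31.8]
0.09 gap mm 42.9 mid in tool [ 17.2  -1.5 -41.8]
[302. 211.]
```

View pics/v2.png

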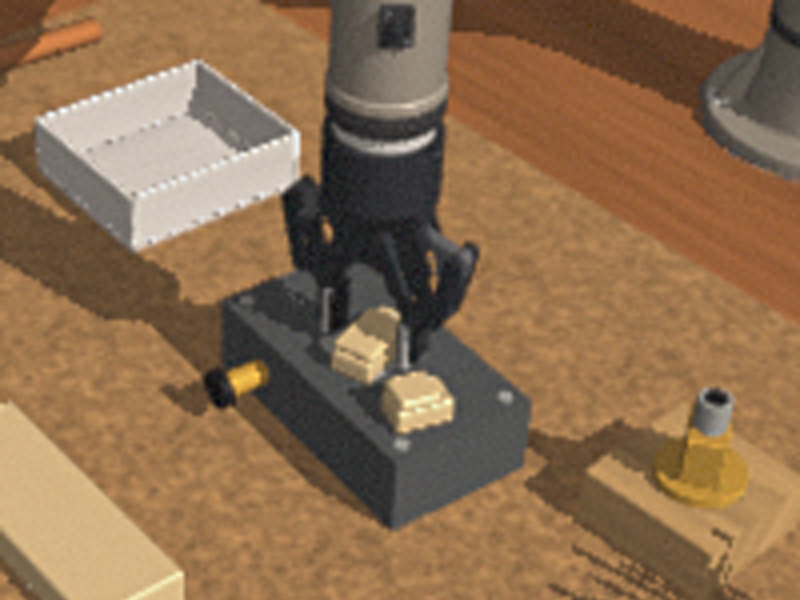

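The finger tips are at about (219,257) and (336,255), hanging just above the base with the chunk between them. So the tips really stand about 18 mm behind the reported TCP. I close here and watch the height empirically.

```bash
python3 -m jog '[[[0.08,0,0,0,0,0],[0,0,0,0,0,0],[0,0,0,0,0,0],[0,0,0,0,0,0]]]' 0 40 && python3 -m jog '[[[0,0,-0.5,0,0,0],[0,0,-1,0,0,0],[0,0,-1,0,0,0],[0,0,-1,0,0,0],[0,0,-1,0,0,0]]]'; python3 -c "
from h import *
st()"
```

```text
clock: 8.9
tool_pos: [0.5656, 0.042, 0.0486]
ee_rot: [0.374, -3.119, -0.002]
wrist_force: [-0.5, 0.7, 0.1]
width: 0.338
clock: 9.52
tool_pos: [0.564, 0.0416, 0.1649]
ee_rot: [0.372, -3.115, -0.001]
wrist_force: [-0.8, -0.3, -0.8]
width: 0.339
t 9.53 tcp [0.564  0.0416 0.1649] x [-0.972 -0.236  0.004] y [-0.236  0.972  0.001] z [-0.004  0.    -1.   ] F [-0.8 -0.3 -0.8] w 28.9
```

```bash
python3 -m jog '[[[0.56,-1,0,0,0,0],[0.56,-1,0,0,0,0],[0.56,-1,0,0,0,0],[0.56,-1,0,0,0,0],[0.56,-1,0,0,0,0],[0.56,-1,0,0,0,0],[0.56,-1,0,0,0,0],[0.56,-1,0,0,0,0]]]' && python3 -m jog '[[[0.56,-1,0,0,0,0],[0.56,-1,0,0,0,0],[0.56,-1,0,0,0,0],[0.4,-0.7,0,0,0,0],[0,0,0.5,0,0,0],[0,0,0,0,0,0]]]'; python3 look.py w6.png tray:.05 long_chunk:.15
```

```text
clock: 10.52
tool_pos: [0.5058, -0.1826, 0.1748]
ee_rot: [-0.382, 3.106, 0.002]
wrist_force: [0.1, -0.3, -0.6]
width: 0.34
clock: 11.28
tool_pos: [0.4761, -0.2906, 0.1655]
ee_rot: [-0.374, 3.103, -0.002]
wrist_force: [0.5, 1.5, -0.9]
width: 0.344
t 11.28 tcp [ 0.4761 -0.2906  0.1655] x [-0.971 -0.238 -0.016] y [-0.238  0.971 -0.003] z [ 0.016  0.001 -1.   ] F [ 0.5  1.5 -0.9] w 29.4
cam [ 0.41  -0.308  0.322]
tray 0.66 [293. 193. 209. 184.] [array([ 493.7, -280.2]), array([139.4, 159.4]), np.float64(86.5)] tool mm [-16.9   6.4 165.8]
long_chunk 0.74 [276. 280.  73. 141.] [array([ 501. , -286.3]), array([90.7, 41.6]), np.float64(13.3)] tool mm [-22.5  -1.2 165.9]
```

```bash
python3 -m jog '[[[0,0.3,1,0,0.05,0],[0,0,1,0,0,0],[0,0,1,0,0,0],[0,0,1,0,0,0],[0,0,1,0,0,0],[0,0,1,0,0,0],[0,0,0.2,0,0,0],[0,0,0,0,0,0]]]'
```

```text
clock: 12.42
tool_pos: [0.4856, -0.2772, 0.0111]
ee_rot: [-0.398, 3.098, -0.008]
wrist_force: [-0.5, -0.4, -0.6]
width: 0.342
```

Chunk bottom now about 20 mm up; a little lower, then release and rise.

```bash
python3 -m jog '[[[0,0,0.5,0,0.2,0],[0,0,0,0,0,0]]]' && python3 -m jog '[[[0,0,0,0,0,0],[0,0,0,0,0,0],[0,0,0,0,0,0]]]' 50 && python3 -m jog '[[[0,0,-1,0,0.2,0],[0,0,-1,0,0,0],[0,0,-1,0,0,0],[0,0,-1,0,0,0],[0,0,-1,0,0,0],[0,0,-1,0,0,0]]]'; python3 look.py w7.png long_chunk:.025
```

```text
clock: 12.68
tool_pos: [0.4878, -0.2773, -0.0003]
ee_rot: [0.399, -3.101, 0.018]
wrist_force: [0.6, -0.0, -0.6]
width: 0.344
clock: 13.05
tool_pos: [0.4888, -0.2783, 0.0009]
ee_rot: [0.4, -3.103, 0.021]
wrist_force: [-0.6, -0.8, -0.0]
width: 0.586
clock: 13.8
tool_pos: [0.4921, -0.2749, 0.1538]
ee_rot: [0.389, -3.064, 0.023]
wrist_force: [0.5, -0.3, -0.6]
width: 0.59
t 13.8 tcp [ 0.4921 -0.2749  0.1538] x [-0.967 -0.249  0.054] y [-0.25   0.968 -0.008] z [-0.05  -0.021 -0.998] F [ 0.5 -0.3 -0.6] w 50.4
cam [ 0.437 -0.29   0.314]
long_chunk 0.94 [275. 201.  33.  71.] [array([ 490.2, -279.4]), array([62. , 30.2]), np.float64(16.0)] tool mm [ -5.4  -2.6 153.8]
```

```bash
python3 -m jog '[[[-0.54,1,0,-0.12,-0.28,0],[-0.54,1,0,0,0,0],[-0.54,1,0,0,0,0],[-0.54,1,0,0,0,0],[-0.54,1,0,0,0,0],[-0.54,1,0,0,0,0],[-0.54,1,0,0,0,0],[-0.54,1,0,0,0,0]]]' && python3 -m jog '[[[-0.54,1,0,0,0,0],[-0.54,1,0,0,0,0],[-0.54,1,0,0,0,0],[-0.54,1,0,0,0,0],[-0.4,0.9,0,0,0,0.5],[0,0,0,0,0,1],[0,0,0,0,0,1],[0,0,0,0,0,1]]]'; python3 look.py w8.png short_chunk:.084
```

```text
clock: 14.9
tool_pos: [0.5447, -0.0536, 0.1495]
ee_rot: [0.377, -3.109, -0.016]
wrist_force: [0.9, -0.5, -1.0]
width: 0.581
clock: 15.9
tool_pos: [0.5725, 0.0882, 0.1406]
ee_rot: [-0.597, -3.057, -0.007]
wrist_force: [-0.0, -0.6, 0.2]
width: 0.589
t 15.9 tcp [0.5725 0.0882 0.1406] x [-0.926  0.376  0.027] y [ 0.376  0.926 -0.   ] z [-0.025  0.01  -1.   ] F [-0.  -0.6  0.2] w 50.3
cam [0.516 0.11  0.3  ]
short_chunk 0.76 [310. 232.  45.  62.] [array([585.9, 107.5]), array([28.9, 43. ]), np.float64(71.8)] tool mm [ -8.9  23.  140.4]
```

```bash
python3 -m jog '[[[-0.35,0.92,0,0,-0.15,-0.4],[0,0,1,0,0,0],[0,0,1,0,0,0],[0,0,0.5,0,0,0],[0,0,0,0,0,0]]]'; python3 look.py w9.png short_chunk:.084
```

```text
clock: 16.62
tool_pos: [0.5931, 0.1137, 0.0753]
ee_rot: [0.443, 3.105, 0.007]
wrist_force: [-0.4, -0.4, 0.9]
width: 0.588
t 16.62 tcp [0.5931 0.1137 0.0753] x [-0.96   0.28  -0.004] y [0.28  0.96  0.005] z [ 0.006  0.004 -1.   ] F [-0.4 -0.4  0.9] w 50.2
cam [0.529 0.13  0.232]
short_chunk 0.61 [262. 250.  59.  90.] [array([585.4, 107.9]), array([27.4, 43.8]), np.float64(71.7)] tool mm [ 6.1 -8.1 75.3]
```

View pics/w9.png

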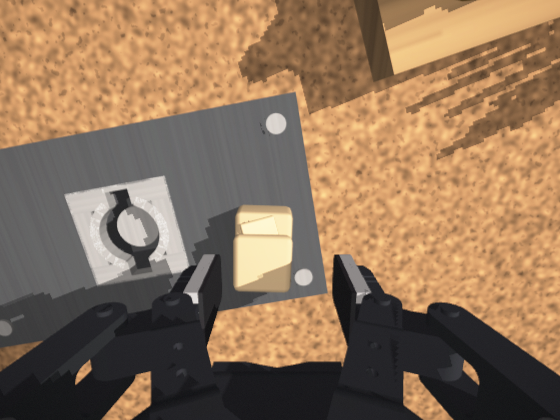

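```bash
python3 -m jog '[[[0.15,-0.32,0,0,0,0],[0,0,0.8,0,0,0],[0,0,0.3,0,0,0],[0,0,0,0,0,0]]]' && python3 -m jog '[[[0,0,0,0,0,0],[0,0,0,0,0,0],[0,0,0,0,0,0]]]' 0 40; python3 -c "
from h import *
st()"
```

```text
clock: 17.23
tool_pos: [0.5908, 0.1051, 0.0529]
ee_rot: [0.444, 3.095, 0.012]
wrist_force: [-0.5, 0.2, 0.0]
width: 0.587
clock: 17.6
tool_pos: [0.5922, 0.105, 0.0549]
ee_rot: [0.444, 3.092, 0.013]
wrist_force: [-1.1, 0.4, -0.9]
width: 0.319
t 17.6 tcp [0.5922 0.105  0.0549] x [-0.959  0.281 -0.017] y [0.281 0.96  0.011] z [ 0.019  0.006 -1.   ] F [-1.1  0.4 -0.9] w 27.2
```

```bash
python3 -m jog '[[[0,0,-0.6,0,0.1,0],[0,0,-1,0,0,0],[0,0,-1,0,0,0],[0,-1,-1,0,0,0],[0.1,-1,0,0,0,0],[0.1,-1,0,0,0,0],[0.1,-1,0,0,0,0],[0.1,-1,0,0,0,0]]]' && python3 -m jog '[[[0.1,-1,0,0,0,0],[0.1,-1,0,0,0,0],[0.1,-1,0,0,0,0],[0.1,-1,0,0,0,0],[0.1,-1,0,0,0,0],[0.1,-1,0,0,0,0],[0.1,-1,0,0,0,0],[0.1,-1,0,0,0,0]]]' && python3 -m jog '[[[0.1,-1,0,0,0,0],[0.1,-1,0,0,0,0],[0,0,0,0,0,-0.8],[0,0,0,0,0,-0.8],[0,0,0,0,0,0]]]';python3 -c "
from h import *
st()"
```

```text
clock: 18.6
tool_pos: [0.5423, -0.015, 0.1413]
ee_rot: [-0.438, -3.104, -0.016]
wrist_force: [0.9, -0.1, -0.1]
width: 0.317
clock: 19.6
tool_pos: [0.451, -0.2094, 0.1283]
ee_rot: [-0.445, -3.082, -0.02]
wrist_force: [0.3, -0.0, 0.0]
width: 0.317
clock: 20.23
tool_pos: [0.4212, -0.2596, 0.1213]
ee_rot: [-0.017, -3.105, -0.033]
wrist_force: [-0.3, 0.5, -0.4]
width: 0.318
t 20.23 tcp [ 0.4212 -0.2596  0.1213] x [-0.999  0.011  0.037] y [0.012 1.    0.021] z [-0.037  0.021 -0.999] F [-0.3  0.5 -0.4] w 27.2
```

```bash
python3 -m jog '[[[-0.7,0.2,0.2,0.12,-0.2,0],[-0.8,0.2,0.3,0,0,0],[0,0,1,0,0,0],[0,0,1,0,0,0],[0,0,0.9,0,0,0],[0,0,0,0,0,0]]]'; python3 look.py w10.png tray:.05 long_chunk:.025
```

```text
clock: 20.98
tool_pos: [0.4551, -0.2479, 0.0295]
ee_rot: [-0.042, -3.135, -0.004]
wrist_force: [0.3, -0.1, -0.2]
width: 0.32
t 20.98 tcp [ 0.4551 -0.2479  0.0295] x [-1.     0.027  0.006] y [0.027 1.    0.002] z [-0.006  0.003 -1.   ] F [ 0.3 -0.1 -0.2] w 27.4
cam [ 0.391 -0.248  0.187]
tray 0.93 [211. 292. 333. 257.] [array([ 471.6, -278.4]), array([138.7, 127.6]), np.float64(86.9)] tool mm [-17.5 -30.1  29.3]
long_chunk 0.84 [222. 302.  90. 114.] [array([ 486.9, -277.5]), array([65.8, 33.6]), np.float64(17.2)] tool mm [-32.7 -28.8  29.2]
```

View pics/w10.png

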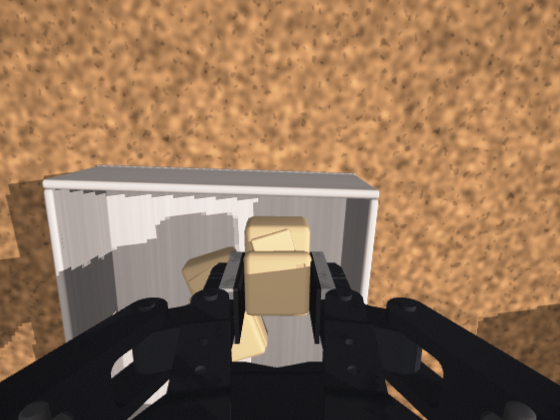

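```bash
python3 -m jog '[[[0,0,0.2,0,0,0],[0,0,0,0,0,0]]]' && python3 -m jog '[[[0,0,0,0,0,0],[0,0,0,0,0,0],[0,0,0,0,0,0]]]' 42 && python3 -m jog '[[[0,0,-1,0,0,0],[0,0,-1,0,0,0],[0,0,-1,0,0,0],[0,0,-1,0,0,0],[0,0,-1,0,0,0],[0,1,-1,0,0,0],[0,1,0,0,0,0],[0,1,0,0,0,0]]]'; python3 look.py w11.png short_chunk:.028 long_chunk:.026 tray:.05
```

```text
clock: 21.38
tool_pos: [0.4592, -0.2503, 0.0287]
ee_rot: [0.042, 3.138, -0.002]
wrist_force: [-0.5, 0.4, -0.4]
width: 0.319
clock: 21.75
tool_pos: [0.46, -0.2508, 0.0298]
ee_rot: [0.042, 3.136, -0.004]
wrist_force: [0.1, 1.0, -0.6]
width: 0.493
clock: 22.75
tool_pos: [0.4605, -0.1766, 0.1849]
ee_rot: [0.054, 3.135, -0.006]
wrist_force: [-0.0, 0.1, -0.8]
width: 0.492
t 22.75 tcp [ 0.4605 -0.1766  0.1849] x [-0.999  0.034 -0.006] y [ 0.034  0.999 -0.003] z [ 0.006 -0.004 -1.   ] F [-0.   0.1 -0.8] w 42.0
cam [ 0.394 -0.175  0.342]
short_chunk 0.78 [201. 187.  34.  43.] [array([ 455.6, -248.9]), array([30.6, 40.9]), np.float64(85.3)] tool mm [  3.4 -71.8 185.1]
short_chunk 0.39 [178. 219.  52.  65.] [array([ 487.7, -275.8]), array([61.3, 37. ]), np.float64(16.3)] tool mm [-29.5 -97.6 185.4]
long_chunk 0.92 [178. 218.  50.  62.] [array([ 488.2, -276. ]), array([61.8, 36.3]), np.float64(16.9)] tool mm [-30.  -97.8 185.4]
tray 0.66 [165. 227. 168. 176.] [array([ 492.2, -277.6]), array([143.4, 162.9]), np.float64(86.2)] tool mm [-34.1 -99.3 185.4]
tray 0.48 [177. 218.  51.  62.] [array([ 481.4, -268.4]), array([57.3, 34. ]), np.float64(17.8)] tool mm [-22.9 -90.4 185.3]
```

```bash
python3 -m jog '[[[0,1,0,0,0,0],[0,1,0,0,0,0],[0,1,0,0,0,0],[0,1,0,0,0,0],[0,1,0,0,0,0],[0,1,0,0,0,0],[0,1,0,0,0,0],[0,1,0,0,0,0]]]'
python3 - <<'E'
from h import *
s,r=st(); im=bot.get_image("wrist"); save(im,"w12.png")
# rectify top plane z=.06, 0.5mm/px ; col = x+, row = y+  window x .49-.64,y -.035..115
n=600; q=np.float32([proj(im,[x,y,.06]) for x,y in((.49,-.08),(.64,-.08),(.64,.16),(.49,.16))])
H=cv2.getPerspectiveTransform(q,np.float32([[0,0],[375,0],[375,600],[0,600]]))
w=cv2.warpPerspective(im["color"],H,(375,600)); 
for m in bot.masks_of("base",im)[:1]: print(m["p"],rect(im,m,.06))
cv2.imwrite("pics/v3.png",np.hstack([w[:,:,::-1],cv2.resize(im["color"],(420,315))[:,:,::-1].copy() if 0 else np.zeros((600,1,3),np.uint8)]))
E
```

```text
clock: 23.95
tool_pos: [0.4693, 0.0085, 0.1819]
ee_rot: [0.099, 3.135, -0.024]
wrist_force: [0.2, 0.6, 1.5]
width: 0.489
t 23.95 tcp [0.4693 0.0085 0.1819] x [-0.998  0.063 -0.005] y [ 0.063  0.998 -0.015] z [ 0.004 -0.016 -1.   ] F [0.2 0.6 1.5] w 41.7
0.67 ((566.3748779296875, 38.181243896484375), (199.2933807373047, 149.8285369873047), 84.37208557128906)
```

View pics/v3.png

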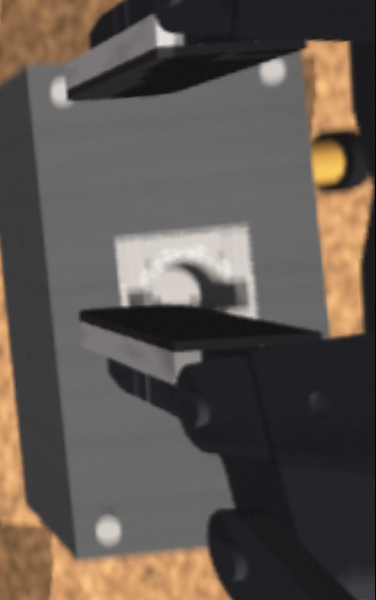

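Rectified view: opposite bolts at (273,71) and (108,529) put the mouth at about (0.566, 0.040) with yaw −5.7°. Now to the burner.

```bash
python3 -m jog '[[[0,1,0,-0.1,0,0],[0,1,0,0,0,0],[0,1,0,0,0,0],[0,1,0,0,0,0],[0,1,0,0,0,0],[0,1,0,0,0,0],[0,1,0,0,0,0],[0,1,0,0,0,0]]]' 60
python3 - <<'E'
from h import *
s,r=st(); im=bot.get_image("wrist"); save(im,"w13.png")
for n,z in(("burner",.048),("rest",.04)):
  for m in bot.masks_of(n,im)[:1]: print(n,m["p"],m["bbox"],rect(im,m,z))
def warp(z):
    q=np.float32([proj(im,[x,y,z]) for x,y in((.425,.19),(.525,.19),(.525,.29),(.425,.29))])
    H=cv2.getPerspectiveTransform(q,np.float32([[0,0],[400,0],[400,400],[0,400]]))
    return cv2.warpPerspective(im["color"],H,(400,400))[:,:,::-1]
cv2.imwrite("pics/v4.png",np.hstack([warp(.048),warp(.084)]))
E
```

```text
clock: 25.05
tool_pos: [0.4857, 0.2099, 0.1817]
ee_rot: [0.122, 3.134, 0.009]
wrist_force: [0.7, -0.4, -1.4]
width: 0.702
t 25.05 tcp [0.4857 0.2099 0.1817] x [-0.997  0.078 -0.005] y [0.078 0.997 0.006] z [ 0.006  0.005 -1.   ] F [ 0.7 -0.4 -1.4] w 59.9
burner 0.86 [318.9, 177.3, 72.7, 67.5] ((473.1986389160156, 247.0757598876953), (60.42397689819336, 58.61558151245117), 73.7623291015625)
rest 0.9 [314.3, 173.3, 121.2, 122.6] ((473.8099365234375, 245.4998779296875), (101.90033721923828, 100.87216186523438), 2.256526470184326)
```

View pics/v4.png

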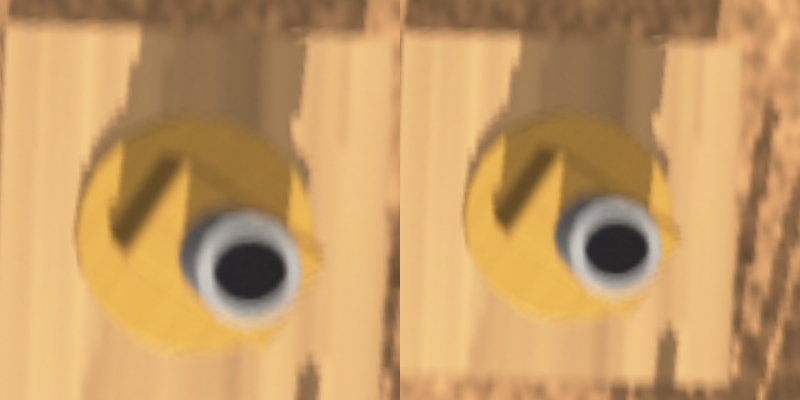

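```bash
python3 -m jog '[[[0.2,1,0,0,0,-1],[0.45,0.5,0,0,0,-1],[0,0,0,0,0,-1],[0,0,0,0,0,-1],[0,0,0,0,0,-0.2]]]'
python3 - <<'E'
from h import *
s,r=st(); print(np.round(s["q"],2)); d=np.array([.473,.248,0])-s["tool_pos"]; print(np.round(r.T@d/.025,2), np.degrees(np.arctan2(r[1,1],r[0,1])))
E
```

```text
clock: 25.82
tool_pos: [0.4716, 0.2369, 0.1813]
ee_rot: [-1.029, 2.963, -0.004]
wrist_force: [0.5, 0.6, -0.0]
width: 0.703
t 25.82 tcp [0.4716 0.2369 0.1813] x [-0.785 -0.62  -0.003] y [-0.62   0.785 -0.004] z [ 0.005 -0.001 -1.   ] F [ 0.5  0.6 -0. ] w 60.1
[-0.61  0.28  0.14  1.64 -0.04  1.22  1.78]
[-0.29  0.34  7.25] 128.30993049077932
```

```bash
python3 -m jog '[[[-0.29,0.34,0.5,0,0,0.1],[0,0,1,0,0,0],[0,0,1,0,0,0],[0,0,0.8,0,0,0],[0,0,0,0,0,0]]]'
python3 - <<'E'
from h import *
s,r=st(); im=bot.get_image("wrist"); save(im,"w14.png")
m=bot.masks_of("burner",im)[0]; print(m["p"],m["bbox"])
cv2.imwrite("pics/v5.png",cv2.resize(im["color"][120:420,130:430,::-1],(600,600)))
c=np.array([.473,.248]);a=np.radians(37);ux=np.array([np.cos(a),np.sin(a)]);uy=np.array([-ux[1],ux[0]])
for sx,sy in((1,1),(1,-1),(-1,1),(-1,-1)):
  p=c+sx*.019*ux+sy*.013*uy; print("block top corner pred in v5",sx,sy,np.round((np.array(proj(im,[*p,.084]))-[130,120])*2))
print("nozzle",np.round((np.array(proj(im,[*c,.106]))-[130,120])*2))
E
```

```text
clock: 26.45
tool_pos: [0.473, 0.2443, 0.0934]
ee_rot: [-0.982, 2.982, -0.007]
wrist_force: [0.9, 0.4, 1.4]
width: 0.699
t 26.45 tcp [0.473  0.2443 0.0934] x [-0.804 -0.594 -0.001] y [-0.594  0.804 -0.005] z [ 0.004 -0.004 -1.   ] F [0.9 0.4 1.4] w 59.7
0.78 [284.5, 236.7, 95.6, 107.6]
block top corner pred in v5 1 1 [361. 332.]
block top corner pred in v5 1 -1 [265. 332.]
block top corner pred in v5 -1 1 [363. 198.]
block top corner pred in v5 -1 -1 [262. 198.]
nozzle [315. 303.]
```

View pics/v5.png

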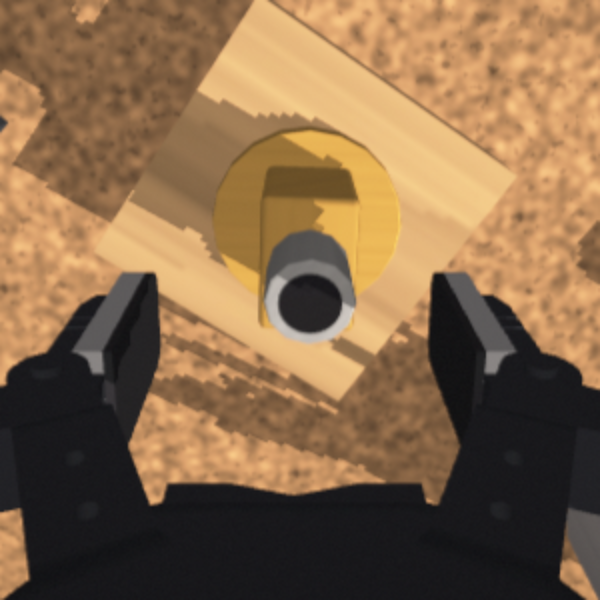

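```bash
python3 -m jog '[[[-0.08,0.1,0.6,0,0,0],[0,0,1,0,0,0],[0,0,0.5,0,0,0],[0,0,0,0,0,0]]]' 45
python3 - <<'E'
from h import *
s,r=st(); im=bot.get_image("wrist"); save(im,"w15.png")
E
```

```text
clock: 27.05
tool_pos: [0.4776, 0.2506, 0.043]
ee_rot: [-0.979, 2.971, -0.003]
wrist_force: [-0.4, 0.2, -0.2]
width: 0.528
t 27.05 tcp [0.4776 0.2506 0.043 ] x [-0.804 -0.594 -0.012] y [-0.594  0.804 -0.006] z [ 0.013  0.002 -1.   ] F [-0.4  0.2 -0.2] w 45.1
```

View pics/w15.png

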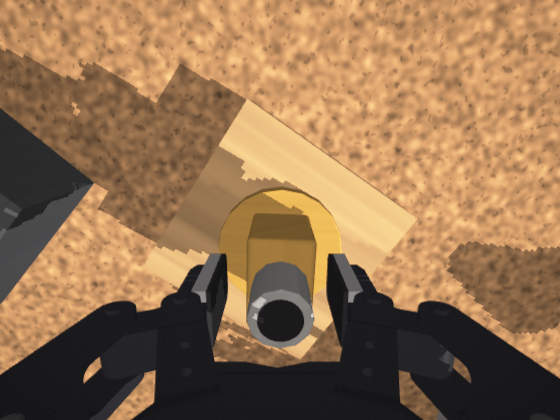

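```bash
python3 -m jog '[[[0.18,0,0.2,0,-0.08,0],[0,0,0,0,0,0]]]' && python3 -m jog '[[[0,0,0,0,0,0],[0,0,0,0,0,0],[0,0,0,0,0,0]]]' 0 80; python3 -c "
from h import *
st()"
```

```text
clock: 27.35
tool_pos: [0.4751, 0.2484, 0.0395]
ee_rot: [-0.973, 2.955, 0.005]
wrist_force: [0.7, -0.0, -0.5]
width: 0.527
clock: 27.72
tool_pos: [0.4756, 0.249, 0.0405]
ee_rot: [-0.972, 2.953, 0.007]
wrist_force: [0.6, 0.4, -2.1]
width: 0.288
t 27.73 tcp [0.4756 0.249  0.0405] x [-0.804 -0.594 -0.032] y [-0.594  0.804 -0.006] z [ 0.029  0.014 -0.999] F [ 0.6  0.4 -2.1] w 24.6
```

```bash
python3 -m jog '[[[0,0,-0.6,0,0,0],[0,0,-1,0,0,0],[0,0,-1,0,0,0],[0,0,-0.9,0,0,0],[0,0,0,0.03,0,1],[0,0,0,0.03,0,1],[0,0,0,0.03,0,1],[0,0,0,0.03,0,1]]]'
python3 - <<'E'
from h import *
s,r=st(); d=np.array([.566,.040,0])-s["tool_pos"]; print(np.round(r.T@d/.025,2), np.degrees(np.arctan2(r[1,1],r[0,1]))-90, "burner z",s["tool_pos"][2]-.0005)
E
```

```text
clock: 28.72
tool_pos: [0.4702, 0.2452, 0.1328]
ee_rot: [0.133, 3.108, -0.012]
wrist_force: [-0.4, -0.2, -3.7]
width: 0.294
t 28.73 tcp [0.4702 0.2452 0.1328] x [-0.996  0.085 -0.031] y [ 0.086  0.996 -0.007] z [ 0.03  -0.009 -1.   ] F [-0.4 -0.2 -3.7] w 25.1
[-4.35 -7.82  5.5 ] -4.909438994857197 burner z 0.13230024361921167
```

```bash
python3 -m jog '[[[-0.55,-1,0,0,0,0.1],[-0.55,-1,0,0,0,0],[-0.55,-1,0,0,0,0],[-0.55,-1,0,0,0,0],[-0.55,-1,0,0,0,0],[-0.55,-1,0,0,0,0],[-0.55,-1,0,0,0,0],[-0.55,-0.8,0,0,0,0]]]'
cat > rel.py <<'E'
from h import *
s,r=st(); im=bot.get_image("wrist"); save(im,"x%.2f.png"%s["clock"])
a=np.radians(-5.7); X=np.array([np.cos(a),np.sin(a)]);Y=np.array([-X[1],X[0]])
b=s["tool_pos"]+r@[.0027,0,0]; d=np.append(np.array([.566,.040])-b[:2],0)
print("go(tool,units)",np.round(r.T@d/.025,2),"yaw err deg",np.round(np.degrees(np.arctan2(r[1,1],r[0,1]))-90+5.7,1),"collar above plate mm",round((s["tool_pos"][2]-.0005-.06)*1000,1))
E
python3 rel.py
python3 - <<'E'
from h import *
im=bot.get_image("wrist")
for n,z in(("burner",.13),("base",.06)):
  for m in bot.masks_of(n,im)[:1]: print(n,m["p"],m["bbox"],rect(im,m,z))
t=bot.get_image("top");save(t,"t3.png")
for n,z in(("burner",.17),("base",.06)):
  for m in bot.masks_of(n,t)[:1]: print(n,m["p"],m["bbox"],rect(t,m,z))
E
```

```text
clock: 29.72
tool_pos: [0.5583, 0.0382, 0.1395]
ee_rot: [0.149, 3.113, -0.009]
wrist_force: [0.3, 0.5, -2.7]
width: 0.293
t 29.73 tcp [0.5583 0.0382 0.1395] x [-0.995  0.095 -0.025] y [ 0.096  0.995 -0.005] z [ 0.025 -0.007 -1.   ] F [ 0.3  0.5 -2.7] w 25.0
go(tool,units) [-0.41  0.1   0.01] yaw err deg 0.2 collar above plate mm 79.0
burner 0.76 [277.2, 279.6, 124.3, 165.1] ((581.9606323242188, 34.29966354370117), (100.44731903076172, 65.16223907470703), 9.858014106750488)
base 0.79 [288.5, 209.0, 293.0, 153.0] ((563.6622924804688, 38.318580627441406), (199.3544158935547, 114.08750915527344), 84.20919036865234)
base 0.86 [268.0, 234.9, 73.4, 53.6] ((599.2591552734375, 16.74847412109375), (218.11117553710938, 128.42617797851562), 54.017662048339844)
```

Run:
```python
from h import *
im=bot.get_image("wrist"); s=bot.read_state(); r=R.from_rotvec(s["ee_rot"]).as_matrix()
C=np.linalg.inv(im["camera_from_world"]); Rt=r.T@C[:3,:3]; tt=r.T@(C[:3,3]-s["tool_pos"])
for bx in (0,.0027,.005):
  print(bx,[np.round(proj(im,s["tool_pos"]+r@[bx+.03*np.cos(a),.03*np.sin(a),z])) for a,z in((0,-.008),(0,0),(1.57,0),(1.57,-.008))])
p=np.array([.5931,.1137,.0753]); r9=np.array([[-.96,.28,-.004],[.28,.96,.005],[.006,.004,-1]]).T
T=np.eye(4);T[:3,:3]=r9@Rt;T[:3,3]=p+r9@tt; w9=dict(im); w9["camera_from_world"]=np.linalg.inv(T)
q=[(65,193),(165,176),(190,270),(95,286),(120,195),(143,262),(131.5,228),(276,123),(297,93),(325,292)]
for u,v in q: print((u,v),np.round(at(w9,u,v,.06)[:2]*1000,1))
# row profile of burner mask
m=bot.masks_of("burner",im)[0]["region"]; 
for v in range(190,300,8):
  c=np.nonzero(m[v])[0]; print(v,(c.min(),c.max()) if len(c) else None,end=" ")
```

```text
0 [array([279., 200.]), array([279., 196.]), array([339., 254.]), array([342., 261.])]
0.0027 [array([279., 194.]), array([279., 190.]), array([339., 249.]), array([342., 256.])]
0.005 [array([279., 189.]), array([279., 185.]), array([340., 245.]), array([343., 251.])]
(65, 193) [535.   15.3]
(165, 176) [541.3  68.2]
(190, 270) [594.3  62.2]
(95, 286) [588.4   7.8]
(120, 195) [544.   42.1]
(143, 262) [582.5  39.2]
(131.5, 228) [562.4  40.8]
(276, 123) [532.1 130.1]
(297, 93) [521.5 143.7]
(325, 292) [628.7 130.7]
190 None 198 (np.int64(256), np.int64(299)) 206 (np.int64(240), np.int64(314)) 214 (np.int64(231), np.int64(322)) 222 (np.int64(225), np.int64(329)) 230 (np.int64(221), np.int64(332)) 238 (np.int64(218), np.int64(336)) 246 (np.int64(217), np.int64(336)) 254 (np.int64(216), np.int64(337)) 262 (np.int64(216), np.int64(337)) 270 (np.int64(242), np.int64(311)) 278 (np.int64(244), np.int64(310)) 286 (np.int64(244), np.int64(309)) 294 (np.int64(244), np.int64(309))
```

```bash
python3 -m jog '[[[-0.26,0.12,0.3,0,0,0],[0,0,0.8,0,0,0],[0,0,0.6,0,0,0],[0,0,0,0,0,0]]]'
cat > rel.py <<'E'
from h import *
s,r=st(); im=bot.get_image("wrist"); save(im,"x%.2f.png"%s["clock"])
b=s["tool_pos"]+r@[0,-.0011,0]; d=np.append(np.array([.565,.0395])-b[:2],0)
print("x.z",round(r[2,0],3),"go(tool,units)",np.round(r.T@d/.025,2),"yaw err deg",np.round(np.degrees(np.arctan2(r[1,1],r[0,1]))-90+5.7,1),"collar above plate mm",round((s["tool_pos"][2]-.0005-.06)*1000,1))
m=bot.masks_of("burner",im)
if m:
  m=m[0]["region"]; v=np.nonzero(m.any(1))[0].min(); c=np.nonzero(m[v:v+66].any(0))[0]; print("mask top row",v,"cols",c.min(),c.max())
E
python3 rel.py
```

```text
clock: 30.68
tool_pos: [0.5667, 0.0462, 0.0944]
ee_rot: [0.138, 3.113, -0.006]
wrist_force: [0.2, -0.3, -2.9]
width: 0.286
t 30.68 tcp [0.5667 0.0462 0.0944] x [-0.996  0.089 -0.025] y [ 0.089  0.996 -0.003] z [ 0.025 -0.005 -1.   ] F [ 0.2 -0.3 -2.9] w 24.4
x.z -0.025 go(tool,units) [ 0.04 -0.23 -0.  ] yaw err deg 0.6 collar above plate mm 33.9
mask top row 194 cols 215 339
```

```bash
python3 -m jog '[[[0.04,-0.2,0,0,0,0.05],[0,0,0,0,0,0]]]'; python3 rel.py
python3 - <<'E'
from h import *
import cv2
im=bot.get_image("wrist"); m=bot.masks_of("base",im)[0]; print(m["p"],rect(im,m,.06))
# residual of plate: bright, low-saturation pixels on z=.06 plane near the mouth
hsv=cv2.cvtColor(im["color"],cv2.COLOR_RGB2HSV); k=((hsv[:,:,2]>130)&(hsv[:,:,1]<40)&m["region"]).astype(np.uint8)
n,l,st_,c=cv2.connectedComponentsWithStats(k)
for i in range(1,n):
  if st_[i,4]>40: print(st_[i],np.round(at(im,*c[i],.06)*1000,1))
E
```

```text
clock: 31.02
tool_pos: [0.5676, 0.0404, 0.0974]
ee_rot: [0.154, 3.106, -0.005]
wrist_force: [-0.7, 0.0, -3.9]
width: 0.289
t 31.02 tcp [0.5676 0.0404 0.0974] x [-0.995  0.099 -0.031] y [ 0.099  0.995 -0.002] z [ 0.031 -0.005 -1.   ] F [-0.7  0.  -3.9] w 24.7
x.z -0.031 go(tool,units) [ 0.1 -0.  -0. ] yaw err deg 0.0 collar above plate mm 36.9
mask top row 194 cols 215 338
0.72 ((563.3858032226562, 38.151458740234375), (200.02700805664062, 113.03138732910156), 84.01322937011719)
[ 227  133  100   84 2121] [541.2  44.1  60. ]
[319 133   8  51 197] [526.4  69.9  60. ]
[331 133  12 101 365] [543.5  77.6  60. ]
[340 133  12 117 496] [551.1  82.9  60. ]
[374 133   9  77 166] [539.6 101.5  60. ]
[108 145  20  20 315] [514.5 -45.1  60. ]
[421 146  19  20 294] [532.7 130.6  60. ]
[127 281  16  14 167] [598.3 -54.2  60. ]
[403 280  18  17 213] [616.7 122.   60. ]
```

```bash
python3 -m jog '[[[0.05,-0.06,0.2,0,0,0],[0,0,0.2,0,0,0],[0,0,0,0,0,0]]]'; sed -i 's/\[0,-.0011,0\]/[.001,-.0011,0]/; s/\[.565,.0395\]/[.5655,.0383]/; s/+5.7/+5.94/' rel.py; python3 rel.py
```

```text
clock: 31.6
tool_pos: [0.566, 0.0404, 0.0862]
ee_rot: [0.151, 3.108, -0.003]
wrist_force: [0.0, 0.0, -2.9]
width: 0.29
t 31.6 tcp [0.566  0.0404 0.0862] x [-0.995  0.097 -0.03 ] y [ 0.097  0.995 -0.001] z [ 0.03  -0.004 -1.   ] F [ 0.   0.  -2.9] w 24.8
x.z -0.03 go(tool,units) [-0.03 -0.04  0.  ] yaw err deg 0.4 collar above plate mm 25.7
mask top row 194 cols 215 337
```

Aligned within 1 mm. Insert slowly.

```bash
python3 -m jog '[[[-0.03,-0.05,0.15,0,0,0.03],[0,0,0.15,0,0,0],[0,0,0,0,0,0]]]'; python3 rel.py
```

```text
clock: 32.08
tool_pos: [0.5676, 0.0389, 0.0788]
ee_rot: [0.159, 3.106, -0.003]
wrist_force: [0.6, 0.1, -3.5]
width: 0.29
t 32.08 tcp [0.5676 0.0389 0.0788] x [-0.994  0.102 -0.032] y [ 0.102  0.995 -0.   ] z [ 0.031 -0.004 -0.999] F [ 0.6  0.1 -3.5] w 24.8
x.z -0.032 go(tool,units) [ 0.04  0.01 -0.  ] yaw err deg 0.1 collar above plate mm 18.3
mask top row 194 cols 215 339
```

```bash
python3 -m jog '[[[0,0,0.15,0,0,0],[0,0,0.15,0,0,0]]]'; python3 rel.py
```

```text
clock: 32.42
tool_pos: [0.5684, 0.039, 0.072]
ee_rot: [0.159, 3.104, -0.003]
wrist_force: [-1.6, -0.8, 2.1]
width: 0.29
t 32.42 tcp [0.5684 0.039  0.072 ] x [-0.994  0.102 -0.033] y [0.102 0.995 0.   ] z [ 0.033 -0.003 -0.999] F [-1.6 -0.8  2.1] w 24.7
x.z -0.033 go(tool,units) [ 0.07  0.01 -0.  ] yaw err deg 0.1 collar above plate mm 11.5
mask top row 194 cols 215 338
```

```bash
python3 -m jog '[[[0.07,0,0.15,0,0,0],[0,0,0.15,0,0,0]]]'; python3 rel.py
```

```text
clock: 32.78
tool_pos: [0.5685, 0.0389, 0.0662]
ee_rot: [0.159, 3.101, -0.002]
wrist_force: [-2.9, -0.6, 4.1]
width: 0.294
t 32.77 tcp [0.5685 0.0389 0.0662] x [-0.994  0.102 -0.037] y [0.102 0.995 0.001] z [ 0.037 -0.003 -0.999] F [-2.9 -0.6  4.1] w 25.1
x.z -0.037 go(tool,units) [ 0.08  0.01 -0.  ] yaw err deg 0.1 collar above plate mm 5.7
mask top row 194 cols 215 339
```

```bash
python3 -m jog '[[[0.04,0,0.15,0,0,0],[0,0,0.15,0,0,0]]]'; python3 rel.py
```

```text
clock: 33.12
tool_pos: [0.5686, 0.039, 0.0604]
ee_rot: [0.159, 3.099, -0.001]
wrist_force: [-8.2, 0.2, 24.7]
width: 0.29
t 33.12 tcp [0.5686 0.039  0.0604] x [-0.994  0.102 -0.039] y [0.102 0.995 0.001] z [ 0.039 -0.003 -0.999] F [-8.2  0.2 24.7] w 24.8
x.z -0.039 go(tool,units) [ 0.08  0.   -0.  ] yaw err deg 0.1 collar above plate mm -0.1
mask top row 194 cols 214 338
```

```bash
python3 -m jog '[[[0.02,-0.02,0.05,0.035,0,0.8],[0,-0.02,0.05,0.035,0,0.8]]]'; python3 rel.py
```

```text
clock: 33.48
tool_pos: [0.5689, 0.038, 0.0606]
ee_rot: [0.601, 3.043, -0.009]
wrist_force: [-3.3, -0.1, 8.6]
width: 0.291
t 33.48 tcp [0.5689 0.038  0.0606] x [-0.924  0.38  -0.04 ] y [0.38  0.925 0.002] z [ 0.038 -0.013 -0.999] F [-3.3 -0.1  8.6] w 24.8
x.z -0.04 go(tool,units) [ 0.09  0.   -0.  ] yaw err deg -16.4 collar above plate mm 0.1
mask top row 194 cols 215 338
```

```bash
python3 -m jog '[[[0,-0.02,0.08,0.035,0,1],[0,-0.02,0.08,0.035,0,1],[0,-0.02,0.08,0.035,0,1],[0,-0.02,0.08,0.035,0,1]]]'; python3 rel.py
```

```text
clock: 34.08
tool_pos: [0.5675, 0.0366, 0.0605]
ee_rot: [1.631, 2.647, -0.021]
wrist_force: [-6.0, 0.3, 13.1]
width: 0.29
t 34.08 tcp [0.5675 0.0366 0.0605] x [-0.449  0.893 -0.034] y [0.893 0.45  0.005] z [ 0.02  -0.028 -0.999] F [-6.   0.3 13.1] w 24.8
x.z -0.034 go(tool,units) [ 0.06  0.   -0.  ] yaw err deg -57.3 collar above plate mm 0.0
mask top row 194 cols 215 338
```

```bash
python3 -m jog '[[[0,-0.02,0.08,0.035,0,1],[0,-0.02,0.08,0.035,0,1],[0,0,0.08,0.03,0,0.6]]]'; python3 rel.py; python3 -c "
from h import *
s=bot.read_state();print(s['moment'])"
```

```text
clock: 34.55
tool_pos: [0.5662, 0.0365, 0.0604]
ee_rot: [2.202, 2.21, -0.03]
wrist_force: [-5.6, 0.5, 13.8]
width: 0.293
t 34.55 tcp [0.5662 0.0365 0.0604] x [-0.004  1.    -0.029] y [1.    0.004 0.002] z [ 0.002 -0.029 -1.   ] F [-5.6  0.5 13.8] w 25.0
x.z -0.029 go(tool,units) [ 0.03  0.02 -0.  ] yaw err deg -83.8 collar above plate mm -0.1
mask top row 194 cols 214 339
[-0.05475691  1.59545581 -0.21066425]
```

```bash
python3 -m jog '[[[0,0,0.12,0.01,0,0.4],[0,0,0.15,0,0,0.1]]]'; python3 rel.py; python3 -c "
from h import *
s=bot.read_state();print(s['moment'])"
```

```text
clock: 34.9
tool_pos: [0.5659, 0.0366, 0.0603]
ee_rot: [2.294, 2.118, -0.03]
wrist_force: [-10.6, 0.8, 28.1]
width: 0.292
t 34.9 tcp [0.5659 0.0366 0.0603] x [ 0.079  0.996 -0.027] y [ 0.997 -0.079  0.001] z [-0.001 -0.027 -1.   ] F [-10.6   0.8  28.1] w 24.9
x.z -0.027 go(tool,units) [ 0.03  0.02 -0.  ] yaw err deg -88.6 collar above plate mm -0.2
mask top row 194 cols 215 338
[-0.07859477  2.42105531  0.45698151]
```

Run:
```python
from h import *
for i in range(8): t=bot.get_image("top")
st(); b=bot.get_image("scene")
for n,z in(("long_chunk",.026),("short_chunk",.028),("rod_tin",.1),("brick",.03),("paddle",.012)):
  for im in (t,b):
    m=bot.masks_of(n,im)
    if m: print(n,round(m[0]["p"],2),np.round(m[0]["bbox"]),np.round(rect(im,m[0],z)[0]))
```

```text
t 35.4 tcp [0.5659 0.0367 0.0604] x [ 0.079  0.997 -0.027] y [ 0.997 -0.079  0.001] z [-0.001 -0.027 -1.   ] F [-8.7  1.1 24.9] w 24.7
long_chunk 0.6 [383. 265.  17.  24.] [ 492. -273.]
long_chunk 0.54 [253. 157.  14.  10.] [ 501. -266.]
short_chunk 0.62 [370. 281.  15.  16.] [ 460. -246.]
short_chunk 0.45 [266. 159.   7.   8.] [ 467. -251.]
rod_tin 0.73 [100. 268.  54.  26.] [505. 463.]
rod_tin 0.89 [464. 280.  63.  81.] [502. 469.]
brick 0.8 [280. 154.  69.  30.] [799.  -1.]
brick 0.88 [224. 253.  67.  64.] [807.  11.]
paddle 0.59 [462. 254.  27.  74.] [ 515. -503.]
paddle 0.32 [302. 220.  80.  62.] [558.  19.]
```

```bash
python3 -c "
from workcell import bot
print(bot.sign_off())"
```

```text
the job is handed in; nothing more can be done
None
```

I handed the job in at about 35.5 s, with the burner head still gripped and pressed down in the socket. The grader gives no verdict, so success rests on my own checks.

**What I did:** I put both firebrick bits in the scrap tray. I then took the burner head from its rest, pushed it into the socket against the spring, turned it about 88° clockwise until the torque rose at the stop, and pressed it home.

**Last checks:**
- **Collar:** it sits flush by the arm's height reading, within about 0.3 mm.
- **Press:** it was steady at about 25 N over half a second of holding, with roughly 9 N sideways. The grip still held, at 24.7 mm.
- **Firebrick bits:** the networks found both bits in the tray.
- **Loose brick:** it is where it was.
- **Tin of rods:** its measured position differs by up to 12 mm in the top view and 8 mm in the scene view. The arm never went near it, so I take this as mask noise.
- **Paddle:** it matched in the top view. The scene-view match had low confidence and landed on the base, so I ignored it.

**What failed or disagreed:**
- **First grasp:** it closed on nothing, because the fingertips stood about 18 mm behind the reported tool point rather than 11 mm ahead of it. I lowered the arm and the next try held.
- **Lug engagement:** I did not test it by letting the head go. I infer it from the free turn followed by the stop.

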